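# Clamp a grain sample tube in the reader's V-cradle

## Task

Lay the sealed grain sample tube from its wooden rest into the two V supports of the bench reader, without dropping it, and with its shut, flat end towards the sensor head; then slide it gently along the V until that end presses lightly but unmistakably on the head's sprung window nose, and keep it pressed there for half a second. Let go of it, swing the steel strap over and press the strap's free end down until the strap lies level and its rubber pad holds the tube snugly, not crushingly. Leave the tube touching the nose and the other things on the desk undisturbed.

Things in the scene. Friction and masses are not known exactly. Their poses are not given: they have to be found in the camera images.
- tube_mid (a point): Centre of the sample tube: cream plastic cylinder, 40 mm diameter, 200 mm long overall, about 0.3 kg. Its x axis runs along the tube, from the cap to the flat end. The last 18 mm at the -x end are a grey screw cap of only 30 mm diameter. At the start it lies level in the wooden rest, its axis 48 mm above the desk.
- tube_face (a point): Centre of the tube's flat (+x) end, 100 mm from tube_mid.
- rest: Light wooden rest, fixed, 170 x 75 mm, 8 mm thick, with two low notched supports 65 mm either side of its middle (each 18 mm long); between them 110 mm of the tube is free to grasp. Origin: middle of the underside; x along the tube.
- cradle: Reader cradle, fixed: grey base plate 12 mm thick, x = -100 to +200, y = -78 to +68 mm. Origin: under the middle of the V, at desk level; x along the V towards the sensor head, z up. Two aluminium 90-degree V supports, 26 mm long, centred at x = -64 and +72 mm, rims 36 mm to each side and up to 64 mm above the desk; 110 mm between them are free for fingers.
- seat (a point): Middle of the V: on the V's axis, 62 mm above the desk (y = 0 of the cradle). Axes as cradle. The tube's centre comes to rest between x = -10 and +17 mm. Sliding the tube along the V takes about 2 to 4 N.
- sensor: Sensor head at the +x end of the cradle: off-white box from x = 118 to 190 mm, 120 mm wide, its top 120 mm above the desk. From its face towards the V a round window nose (29 mm diameter, on the V's axis) stands out by 4 to 28 mm, set differently each time and not measured: feel for it. Origin and axes as cradle.
- sensor_face (a point): Centre of the box's flat face, 118 mm from seat in +x, 62 mm above the desk; the nose stands out from here along -x. The nose's window is sprung: 3 N/mm over 3 mm, then rigid; more than 10 N spoils it. Friction keeps the let-go tube touching it.
- strap (a joint): Angle of the strap (rad): 0 = level over the tube (closed), pi/2 = upright, about 1.75 to 2.1 at the start (leaning away from the V, to the cradle's -y side). A stiff friction hinge (about 0.7 N m): it stays where it is left. It can be pushed over by its back and pressed down from above, no grasp is needed.
- strap_hinge (a point): Hinge pin of the strap, at x = 78, y = -50, z = 95 mm of the cradle, its axis along the cradle's x. Its axes turn with the strap: y points along the strap to its tip, z out of its top face (its back when open).
- strap_tip (a point): Free end of the strap: flat steel bar 18 mm wide and 6 mm thick (its mid-plane passes through hinge and tip), tip 105 mm from the hinge. Pressing down on it 92 mm from the hinge takes about 7.5 N to move it, and about 13 N at level with the tube under the pad.
- strap_pad (a point): Middle of the bottom of a round rubber pad, 16 mm diameter, sprung (2.5 N/mm, 9 mm travel), under the strap 50 mm from the hinge. It meets a seated tube about 0.08 rad before level and presses on it with about 10 N at level. More than 22 N crushes the tube.
- hopper: Bystander: off-white flanged funnel stand, 140 mm tall.
- beaker: Bystander: cream open measuring cup, 100 mm tall.
- jar: Bystander: amber jar, 52 mm diameter, 70 mm tall.
- tin: Bystander: steel sample tin, 68 mm diameter, 55 mm tall.
- scoop: Bystander: spatula, 180 mm.
- brush: Bystander: brush, 170 mm.
Not all that is in view belongs to the job. What is shaped like the part that bears tube_mid but green, pink or turquoise is not meant.

How it is judged:
On the way, in this order (a step that is already met when the one before it is completed fails the run):
1. the tube, seated in both Vs with its flat end towards the sensor, is kept pressed on the sensor's window nose with more than 1 N (y of tube_mid in the frame of cradle between -0.003 and 0.003 m and z of tube_mid in the frame of cradle between 0.059 and 0.065 m and angle between the x axis of tube_mid and the x axis of cradle, either way round below 0.03 rad and x of tube_face in the frame of cradle above 0.08 m and x of tube_mid in the frame of cradle between -0.016 and 0.022 m and contact force between tube and sensor above 1 N), for 0.2 s.
2. the strap is down over the seated tube, its pad pressing with more than 4 N (y of tube_mid in the frame of cradle between -0.003 and 0.003 m and z of tube_mid in the frame of cradle between 0.059 and 0.065 m and angle between the x axis of tube_mid and the x axis of cradle, either way round below 0.03 rad and x of tube_face in the frame of cradle above 0.08 m and x of tube_mid in the frame of cradle between -0.016 and 0.022 m and value of joint strap below 0.06 rad and contact force between strap and tube above 4 N), for 0.2 s.
At the end, for the whole second after the job is handed in: The tube lies at rest in both Vs (axis within 3 mm and 0.03 rad of the V's), its flat end still touching the sensor's window nose (more than 0.2 N); the strap is within 0.06 rad of level and its pad presses on the tube with more than 4 N (all of step 2 and contact force between tube and sensor above 0.2 N and value of joint strap above -0.06 rad and linear speed of tube below 0.01 m/s).
It fails at once if the sensor is pushed with more than 10 N (contact force between tube and sensor above 10 N).
It fails at once if the strap presses the tube with more than 22 N (contact force between strap and tube above 22 N).
It fails at once if the tube is dropped or slammed onto the V (faster than 0.4 m/s close above it) (x of tube_mid in the frame of cradle between -0.1 and 0.08 m and y of tube_mid in the frame of cradle between -0.05 and 0.05 m and z of tube_mid in the frame of cradle between 0.05 and 0.085 m and linear speed of tube above 0.4 m/s).
It fails at once if a bystander is moved by more than 30 mm (distance of any of hopper, beaker, jar, tin, scoop, brush from where it was at the start of the episode above 0.03 m).
It also fails if it takes over 72 s, if anything falls off the work surface, if the arm or the gripper's body presses on something with over 40 N, if the wrist force passes 120 N, or if a joint passes its speed limit or range.

## Robot

A 6-joint arm with a two-finger parallel gripper is mounted at the origin on the work surface. World frame = base frame: x ahead of the robot, y to its left, z up, the work surface at z = 0. Lengths are in m, angles in rad, forces in N, time in s.
With the tool pointing down it reaches from about 0.375 to 0.975 m from the base axis. Payload 3.8 kg.
Tool frame: the origin (TCP) lies at the very end of the fingers, on their centre line; the grasp point (between the pads) lies 19 mm behind it; y points along the fingers, x is the direction in which the jaws open and shut, and the axes are right-handed (so a half turn about y gives the same grasp; the last joint's range is limited). The gripper opens to 85 mm and grips with 20 to 120 N. Pads are 22 mm wide; open, the fingers measure 114 mm over their backs; the gripper's body (76 mm by 85 mm) begins 54 mm behind the grasp point. The pads swing forward as they close: fully open they stand 13 mm farther back than shut.
Start: joints at [1.294, 0.264, 1.604, -0, 1.274, -0.037], TCP at [0.16, 0.656, 0.231] pointing down, gripper open.
Joint ranges: [-2.63, 2.63], [-0.94, 2.18], [0.31, 2.57], [-1.31, 4.45], [0, 2.66], [-2.55, 2.55]. Speed limits (rad/s): [2.57, 2.57, 3.14, 3.14, 3.14, 3.14].

## Interface

Orientations are given as a unit quaternion [w, x, y, z].
In Python, from cell import sense, capture, close_job gives the robot as it stands.
- The arm moves only by the tool apply_moves, never from a script. Its argument "rows" is a list of rows, each a list of 2 entries, a list of its own where there are three numbers: the shift along the tool's x, y, z in mm, then the turn about the tool's y in rad. A call has 1 to 20 rows; each row is the pose to reach, as a shift and turn from the pose measured when the call began, along the tool's axes at that moment; what a row does not reach only later rows make up. A row lasts 1/10 s, in which the tool goes at most 50 mm and 8.59 degrees, less where a joint would pass 70% of its speed; a pose out of reach is approached as far as the arm can. A call with a gripper value outside its range is refused whole. "fingers" is the gripper command: -1 is fully open, 1 is shut, values between are in proportion, set as the call begins (left out, the last holds). The fingers move at their own pace and stop on an object; "squeeze" is the grip in N (left out, the last holds). Time passes only in rows, so rows that repeat a pose let the fingers close. It gives the time, the measured TCP pose, the force and the opening at its end, in the units of the state.
- sense(): the state, without advancing time (a new reading comes with each control period).
- capture(name): name is "scene" or "top"; returns a dict with "img" (420x560x3 uint8, red, green, blue), "range_z" (420x560 float32, m along the optical axis (not along the pixel's ray), 0 where there is no reading), "fx", "fy", "cx", "cy" (pixels), "view" (4x4, takes a point from world to camera coordinates). Camera axes: x right, y down, z forward; pixel columns grow to the right and rows downward; lengths in m; the calibration is good to about 2 mm. A picture is of the moment at which its call begins.
- close_job(): hands the job in, once; it reports no verdict.
The state is a dict: "time": time; "q": joint angles; "joint_vel": joint speeds; "effort": joint torques, N m; "eef_pos": TCP position; "orientation": TCP orientation; "wrist_force": force on the tool from outside, world axes, zero at the start; "ft_torque": the same for the moment, N m; "finger_gap": finger opening in m.
Only numpy, scipy, OpenCV 4.12 (cv2) and the standard library are available. Lean on these libraries where they do the work, as an engineer would, in place of code of your own. Each camera call takes 0.05 s, during which the arm holds its last target.

## Working session

There is one attempt and no reset: what is moved stays moved. The work goes in short steps, Python scripts to look and compute and a tool call to move; the robot and the scene stay as the last step left them, time stands still between calls to the robot, and variables do not carry over. Pictures are saved under pics/ and viewed, and the job is handed in when it is done.

Besides the shell and the picture viewer there is one more tool, called after ">>>" as name(argument=value, ...), one argument or row to a line, values as JSON. apply_moves: Moves the arm, as the interface text tells. Its arguments: {"type":"object","properties":{"rows":{"type":"array","items":{"type":"array"}},"fingers":{"type":"number"},"squeeze":{"type":"number"}},"required":["rows"]}

```bash
mkdir -p pics; ls; python3 - <<'E'
from cell import sense,capture
import cv2,numpy as np
print(sense())
for n in("scene","top"):
    c=capture(n); cv2.imwrite(f"pics/{n}0.png",c["img"][:,:,::-1]); np.savez(f"{n}0.npz",**c)
    print(n,c["fx"],c["fy"],c["cx"],c["cy"],c["view"])
E
```

```text
pics
{'time': 0.0, 'q': array([ 1.29408541e+00,  2.64774824e-01,  1.60536847e+00,  5.80881470e-06,
        1.27373052e+00, -3.68972915e-02]), 'joint_vel': array([-5.31750512e-04, -6.87259020e-04,  3.01067226e-04,  3.23664357e-04,
       -9.62003393e-04, -9.08170720e-05]), 'effort': array([-3.13420287e-04, -5.15101361e+01, -3.67321944e+01, -3.50883602e-04,
        1.30033161e-02, -1.37649753e-06]), 'eef_pos': array([0.16012317, 0.65497205, 0.22995044]), 'orientation': array([-0.5557471 ,  0.5566924 ,  0.43594579, -0.43725279]), 'wrist_force': array([0.25467426, 0.62428813, 0.28055025]), 'ft_torque': array([0.03797051, 0.01738605, 0.01838805]), 'finger_gap': 0.08572704280777049}
scene 416.8093655425119 416.8093655425119 283.41018291927446 212.8697035988025 [[ 3.49865925e-01  9.36799732e-01  3.10001405e-04 -1.52542882e-02]
 [ 8.17250235e-01 -3.05056069e-01 -4.88920084e-01 -4.39670318e-01]
 [-4.57925636e-01  1.71309826e-01 -8.72328525e-01  1.46448142e+00]
 [ 0.00000000e+00  0.00000000e+00  0.00000000e+00  1.00000000e+00]]
top 410.61097347296874 410.61097347296874 280.47979248511984 211.8044878645957 [[-0.01208079 -0.99989954 -0.0074136  -0.16614107]
 [-0.99696776  0.01261469 -0.07678639  0.51997069]
 [ 0.0768722   0.00646348 -0.99702     1.27582488]
 [ 0.          0.          0.          1.        ]]
```

View pics/scene0.png

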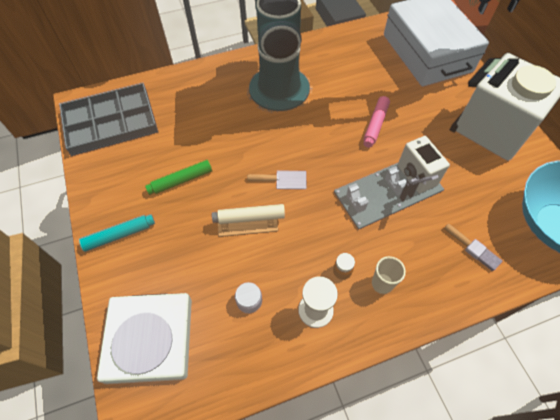

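View pics/top0.png

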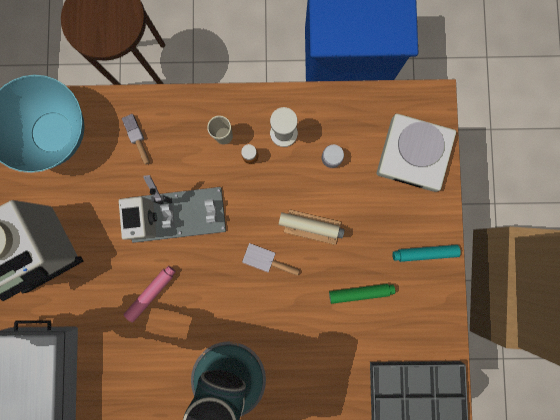

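The scene view shows the cream tube on its rest at about (250,215), the cradle at (390,190) and the sensor at (423,160). In the top view the tube is at (312,226), cap to the right, and the cradle at (175,212), with the sensor on its left and the strap leaning up at (152,188). I'll zoom in next.

```bash
cat > h.py <<'E'
import numpy as np,cv2
def load(n): return dict(np.load(n+".npz"))
def proj(c,p):
    q=c["view"]@np.r_[p,1]; return np.array([c["fx"]*q[0]/q[2]+c["cx"],c["fy"]*q[1]/q[2]+c["cy"]])
def cast(c,uv,z):
    R=c["view"][:3,:3];t=c["view"][:3,3]
    o=-R.T@t; d=R.T@np.array([(uv[0]-c["cx"])/c["fx"],(uv[1]-c["cy"])/c["fy"],1]); return o+d*(z-o[2])/d[2]
def cloud(c):
    z=c["range_z"].astype(float);v,u=np.mgrid[:z.shape[0],:z.shape[1]]
    P=np.stack([(u-c["cx"])/c["fx"]*z,(v-c["cy"])/c["fy"]*z,z],-1)
    R=c["view"][:3,:3];t=c["view"][:3,3]
    W=(P-t)@R; W[z==0]=np.nan; return W
E
python3 - <<'E'
from h import *
t=load("top0");s=load("scene0")
print(proj(t,[0,0,0]),proj(t,[.16,.655,.23]),proj(s,[.16,.655,.23]))
def crop(c,x0,y0,x1,y1,k): return cv2.resize(c["img"][y0:y1,x0:x1,::-1],None,fx=k,fy=k,interpolation=cv2.INTER_CUBIC)
cv2.imwrite("pics/c1.png",crop(t,110,165,240,250,6))
cv2.imwrite("pics/c2.png",crop(s,325,130,455,230,6))
a=crop(t,265,200,355,250,6);b=crop(s,205,195,295,245,6)
cv2.imwrite("pics/c3.png",np.vstack([a,b]))
E
```

```text
[227.00901546 379.15165016] [-38.07384319 347.40394126] [492.77676768  14.13326935]
```

View pics/c1.png

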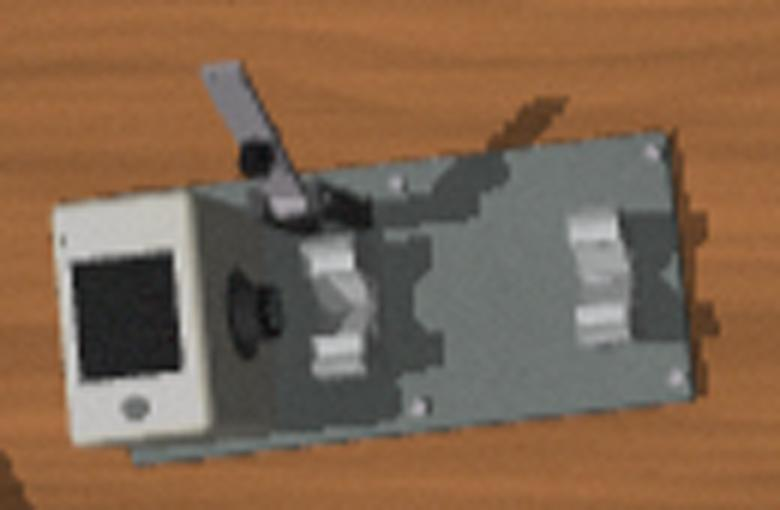

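View pics/c2.png

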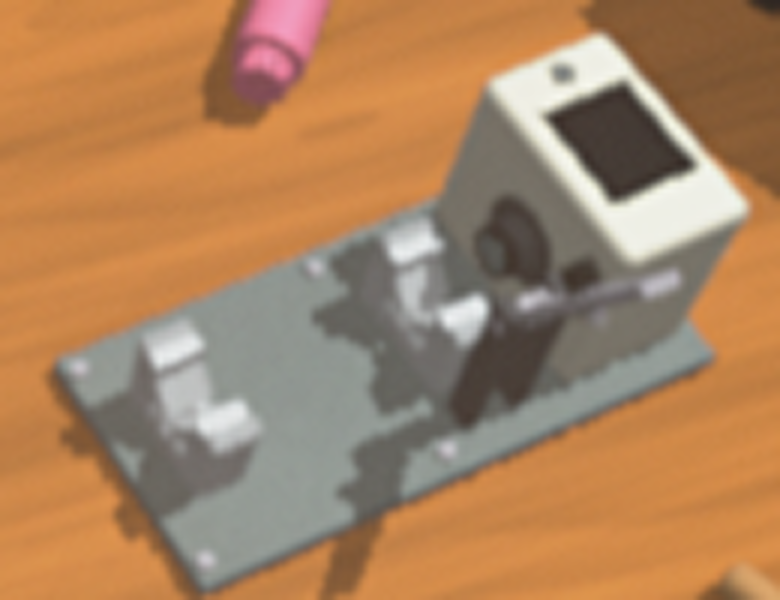

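View pics/c3.png

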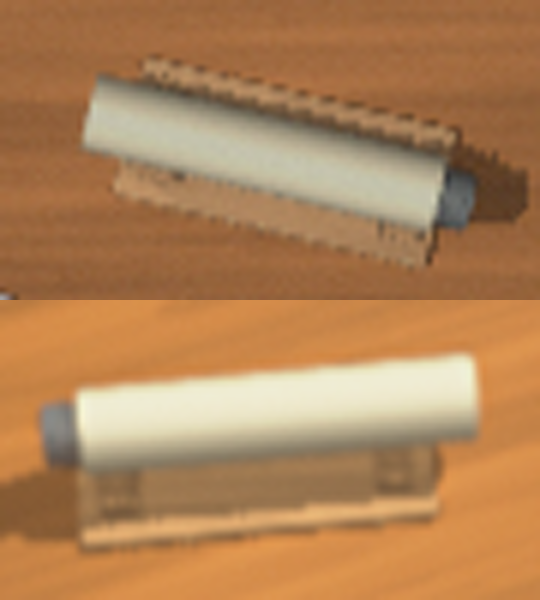

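```bash
cat > m.py <<'E'
from h import *
t=load("top0");s=load("scene0")
# tube
def tube(c,box):
    x0,y0,x1,y1=box
    hsv=cv2.cvtColor(c["img"],cv2.COLOR_RGB2HSV).astype(int); 
    m=np.zeros(hsv.shape[:2],np.uint8)
    sub=hsv[y0:y1,x0:x1]; m[y0:y1,x0:x1]=((sub[...,1]<110)&(sub[...,2]>90)&(sub[...,0]>15)&(sub[...,0]<45)).astype(np.uint8)
    cs,_=cv2.findContours(m,cv2.RETR_EXTERNAL,cv2.CHAIN_APPROX_NONE); k=max(cs,key=cv2.contourArea)
    r=cv2.minAreaRect(k); return r
W={n:cloud(c) for n,c in(("t",t),("s",s))}
for n,c,b in(("t",t,(265,200,355,250)),("s",s,(205,195,295,245))):
    r=tube(c,b); bp=cv2.boxPoints(r); print(n,r)
    # end midpoints
    d=[np.linalg.norm(bp[i]-bp[(i+1)%4]) for i in range(4)]; i=int(np.argmin(d[:2]))
    e=[(bp[i]+bp[i+1])/2,(bp[i+2]+bp[(i+3)%4])/2]
    E=[cast(c,x,.048) for x in e]; print([x.round(4) for x in E], np.linalg.norm(E[0]-E[1]), np.degrees(np.arctan2(*(E[1]-E[0])[1::-1])))
# depth-based tube
for n,b in(("t",(265,200,355,250)),("s",(205,195,295,245))):
    P=W[n][b[1]:b[3],b[0]:b[2]].reshape(-1,3); P=P[(P[:,2]>.058)&(P[:,2]<.075)]
    mu=P.mean(0); u,_,v=np.linalg.svd(P-mu,full_matrices=False); print(n,len(P),mu.round(4),v[0].round(4),((P-mu)@v[0]).min(),((P-mu)@v[0]).max(),P[:,2].max())
# cradle
T=[((220.8,187.2),(-.1,-.078)),((225.3,231.7),(-.1,.068)),((132.2,242.2),(.2,.068))]
S=[((334.2,190.8),(-.1,.068)),((359.2,228.7),(-.1,-.078)),((444,189.2),(.2,-.078))]
def fit(src,dst):
    a=np.array(src);b=np.array(dst);A=a-a.mean(0);B=b-b.mean(0)
    th=np.arctan2((A[:,0]*B[:,1]-A[:,1]*B[:,0]).sum(),(A*B).sum()); R=np.array([[np.cos(th),-np.sin(th)],[np.sin(th),np.cos(th)]])
    o=b.mean(0)-R@a.mean(0); return th,o,(b-(a@R.T+o))*1000
for L in((T,t),),((S,s),),((T,t),(S,s)):
    src=[];dst=[]
    for pts,c in L:
        for uv,xy in pts: src.append(xy);dst.append(cast(c,uv,.012)[:2])
    th,o,r=fit(src,dst); print(np.degrees(th),o.round(4),r.round(1).tolist())
for n in W:
    P=W[n].reshape(-1,3);P=P[(abs(P[:,0]-.35)<.3)&(abs(P[:,1])<.5)&(abs(P[:,2])<.01)];print(n,"desk",np.nanmedian(P[:,2]))
E
python3 m.py
```

```text
t ((308.8413391113281, 225.09654235839844), (60.40095901489258, 14.0760498046875), 13.671306610107422)
[array([ 0.4967, -0.1695,  0.048 ]), array([ 0.4505, -0.3491,  0.048 ])] 0.18545108649112724 -104.41091342338072
s ((248.59426879882812, 214.036865234375), (14.847862243652344, 71.61378479003906), 84.80557250976562)
[array([ 0.4973, -0.1669,  0.048 ]), array([ 0.4475, -0.3595,  0.048 ])] 0.19892239908704112 -104.50368194376624
t 722 [ 0.4727 -0.264   0.0657] [-0.249  -0.9685 -0.009 ] -0.0978212650648408 0.1017945706494617 0.07461441533912652
s 726 [ 0.4744 -0.2633  0.0644] [-0.2498 -0.9683 -0.0052] -0.09770935412827284 0.10051333146603578 0.07186972734707726
95.60505151097239 [0.5143 0.1077] [[-2.1, 1.2], [1.2, 1.3], [0.9, -2.5]]
96.26721358818891 [0.5204 0.1085] [[2.4, 2.0], [-1.9, 0.9], [-0.5, -2.9]]
95.94315566278004 [0.5173 0.1082] [[-5.7, 0.1], [-2.5, 1.1], [-1.0, -2.5], [6.1, 1.9], [1.7, 1.7], [1.4, -2.3]]
t desk 0.0005867747032590312
s desk -0.0008257601829855809
```

```bash
cat > m2.py <<'E'
from h import *
t=load("top0");s=load("scene0")
th=np.radians(95.94);o=np.array([.5173,.1082])
R=np.array([[np.cos(th),-np.sin(th)],[np.sin(th),np.cos(th)]])
for n,c in(("t",t),("s",s)):
    W=cloud(c); C=(W[...,:2]-o)@R
    base=(W[...,2]>.006)&(W[...,2]<.02)&(abs(C[...,0])<.25)&(abs(C[...,1])<.12)
    print(n,"plate",[(np.nanpercentile(C[base][:,k],[.5,2,50,98,99.5])*1e3).round(1) for k in (0,1)], np.median(W[...,2][base]))
    for nm,xa,xb in(("V-",-.09,-.035),("V+",.04,.105)):
        k=(W[...,2]>.055)&(W[...,2]<.07)&(C[...,0]>xa)&(C[...,0]<xb)&(abs(C[...,1])<.045)
        for sg in(-1,1):
            q=k&(C[...,1]*sg>0); 
            print(n,nm,sg,q.sum(),(np.nanpercentile(C[q],[0,25,50,75,100],axis=0)*1e3).round(1).tolist(),np.median(W[...,2][q]).round(4))
    k=(W[...,2]>.115)&(W[...,2]<.125)&(C[...,0]>.09)&(abs(C[...,1])<.09)&(C[...,0]<.23)
    print("box",(np.nanpercentile(C[k],[1,3,50,97,99],axis=0)*1e3).round(1).tolist(),cv2.minAreaRect((C[k]*1e3).astype(np.float32)))
    # strap: off-plane points on -y side
    k=(W[...,2]>.1)&(C[...,0]>.05)&(C[...,0]<.11)&(C[...,1]<-.03)&(C[...,1]>-.15)
    p=np.c_[C[k],W[...,2][k]]*1e3; 
    if len(p): print("strap",len(p),p[np.argsort(p[:,2])][::max(1,len(p)//8)].round(0).tolist())
    k=(W[...,2]>.045)&(W[...,2]<.08)&(C[...,0]>.085)&(C[...,0]<.125)&(abs(C[...,1])<.02)
    p=np.c_[C[k],W[...,2][k]]*1e3; print("nose",p[np.argsort(p[:,0])][::max(1,len(p)//10)].round(0).tolist())
E
python3 m2.py
```

```text
t plate [array([-207.6, -127.4,    5.2,  150.9,  190.6]), array([-83.8, -74.9,   3. ,  67.8, 105.9])] 0.01196865469768751
t V- -1 55 [[-76.7, -34.2], [-69.8, -29.1], [-62.6, -24.7], [-56.7, -19.7], [-50.6, -15.2]] 0.0616
t V- 1 57 [[-76.4, 16.9], [-70.5, 21.3], [-63.7, 26.2], [-57.1, 31.2], [-50.6, 35.9]] 0.0604
t V+ -1 74 [[59.0, -44.6], [65.4, -30.8], [73.9, -24.6], [82.4, -17.9], [104.0, -0.2]] 0.0605
t V+ 1 63 [[58.9, 3.0], [66.4, 19.2], [74.9, 25.4], [82.4, 30.5], [104.5, 36.0]] 0.0599
box [[119.6, -56.8], [121.0, -54.4], [152.9, 1.6], [186.5, 56.3], [188.3, 58.9]] ((153.78366088867188, 1.1987495422363281), (72.07646942138672, 118.75450897216797), 0.11536046862602234)
strap 224 [[71.0, -54.0, 100.0], [89.0, -43.0, 105.0], [77.0, -56.0, 110.0], [71.0, -67.0, 134.0], [84.0, -79.0, 146.0], [84.0, -81.0, 153.0], [76.0, -87.0, 166.0], [83.0, -94.0, 180.0]]
nose [[100.0, 10.0, 74.0], [102.0, 7.0, 68.0], [103.0, -9.0, 60.0], [105.0, -2.0, 75.0], [107.0, -12.0, 65.0], [110.0, -13.0, 66.0], [112.0, 6.0, 75.0], [115.0, -7.0, 70.0], [117.0, -19.0, 78.0], [118.0, -20.0, 67.0], [119.0, -4.0,
[... 433 characters left out ...]
, [67.2, 17.4], [75.9, 24.2], [85.0, 29.0], [104.6, 36.3]] 0.0597
box [[120.7, -57.7], [122.7, -56.2], [153.6, -3.2], [187.6, 53.9], [189.3, 56.7]] ((154.82839965820312, -0.8284072875976562), (119.98216247558594, 72.55632781982422), 88.96796417236328)
strap 159 [[61.0, -44.0, 100.0], [95.0, -52.0, 103.0], [72.0, -55.0, 107.0], [76.0, -82.0, 132.0], [73.0, -60.0, 142.0], [71.0, -82.0, 148.0], [73.0, -86.0, 154.0], [70.0, -97.0, 174.0], [69.0, -101.0, 185.0]]
nose [[86.0, 16.0, 55.0], [103.0, 10.0, 53.0], [104.0, -6.0, 62.0], [106.0, 11.0, 70.0], [108.0, -12.0, 67.0], [112.0, -8.0, 75.0], [116.0, 3.0, 74.0], [119.0, -12.0, 65.0], [120.0, 12.0, 80.0], [121.0, -12.0, 69.0], [123.0, -17.0, 74.0]]
```

The measurements agree: tube_mid is about (0.472,-0.265) with its axis at 75.5°. The cradle origin is about (0.517,0.109) at 95.9°, and the strap stands at about 2.05 rad. Next I need a helper to convert targets into tool shifts.

```bash
cat > go.py <<'E'
import sys,numpy as np
from scipy.spatial.transform import Rotation as Ro
from cell import sense
O=np.array([.517,.109,0]);TH=np.radians(95.9)
X=np.array([np.cos(TH),np.sin(TH),0]);Y=np.array([-np.sin(TH),np.cos(TH),0])
def cr(x,y,z): return O+X*x/1e3+Y*y/1e3+np.array([0,0,z/1e3])
def st():
    s=sense();w,x,y,z=s["orientation"];R=Ro.from_quat([x,y,z,w]).as_matrix();return s,R
def toc(p): d=np.array(p)-O; return np.round([d@X*1e3,d@Y*1e3,p[2]*1e3],1)
def show():
    s,R=st();print("t",round(s["time"],2),"tcp",np.round(s["eef_pos"],4),"cradle",toc(s["eef_pos"]),"jawdeg",np.degrees(np.arctan2(R[1,0],R[0,0])).round(2),"yax",R[:,1].round(3),"gap",round(s["finger_gap"],4),"F_c",[round(float(s["wrist_force"]@a),2) for a in(X,Y,[0,0,1])],"q",s["q"].round(2))
def to(p,jaw=None):
    s,R=st();d=R.T@(np.array(p)-s["eef_pos"])*1e3;tr=0
    if jaw is not None:
        a=np.degrees(np.arctan2(R[1,0],R[0,0])); tr=-((jaw-a+90)%180-90)
    print("shift",d.round(1),"turn",np.radians(tr).round(4))
E
python3 - <<'E'
from go import *
show();to([.45,.2,.24],-14.5);to([.472,-.265,.15],-14.5);print(toc([.472,-.265,.1]))
E
```

```text
t 0.1 tcp [0.1601 0.6551 0.2301] cradle [579.8 298.8 230.1] jawdeg 76.26 yax [-0.001 -0.002 -1.   ] gap 0.0854 F_c [-0.29, -0.04, 0.02] q [ 1.29  0.26  1.61 -0.    1.27 -0.04]
shift [-373.2   -9.2 -389.6] turn -1.5575
shift [-819.5   81.7 -521.4] turn -1.5575
[-367.4   83.2  100. ]
```

>>> apply_moves(
  rows=[
    [[-373, -9, -390], 0.9],
    [[-373, -9, -390], 0.9],
    [[-373, -9, -390], 0.9],
    [[-373, -9, -390], 0.9],
    [[-373, -9, -390], 0.9],
    [[-373, -9, -390], 0.9],
    [[-373, -9, -390], 0.9],
    [[-373, -9, -390], 0.9],
    [[-373, -9, -390], 0.9],
    [[-373, -9, -390], 0.9],
    [[-819, 82, -521], 1.584],
    [[-819, 82, -521], 1.584],
    [[-819, 82, -521], 1.584],
    [[-819, 82, -521], 1.584],
    [[-819, 82, -521], 1.584],
    [[-819, 82, -521], 1.584],
    [[-819, 82, -521], 1.584],
    [[-819, 82, -521], 1.584],
    [[-819, 82, -521], 1.584],
    [[-819, 82, -521], 1.584],
  ],
  fingers=-1,
  squeeze=40,
)

```text
time: 2.1
eef_pos: [0.4704, -0.2584, 0.1505]
orientation: [-0.701, 0.702, -0.09, 0.089]
wrist_force: [0.6, -0.6, 0.5]
finger_gap: 0.0852
```

```bash
python3 - <<'E'
from go import *
show();to([.472,-.265,.12],-14.5);to([.472,-.265,.029],-14.5)
E
```

```text
t 2.1 tcp [ 0.4704 -0.2584  0.1505] cradle [-360.6   84.1  150.5] jawdeg -14.52 yax [-0.001 -0.002 -1.   ] gap 0.0852 F_c [-0.67, -0.52, 0.47] q [-0.55  0.07  1.98 -0.    1.09 -0.29]
shift [ 3.2 30.5 -6. ] turn -0.0004
shift [  3.2 121.5  -5.8] turn -0.0004
```

>>> apply_moves(
  rows=[
    [[3, 40, -6], 0],
    [[3, 80, -6], 0],
    [[3, 110, -6], 0],
    [[3, 123, -6], 0],
    [[3, 123, -6], 0],
    [[3, 123, -6], 0],
  ],
)

```text
time: 2.7
eef_pos: [0.4725, -0.2654, 0.0284]
orientation: [-0.701, 0.702, -0.089, 0.089]
wrist_force: [-0.4, 0.3, -0.0]
finger_gap: 0.0854
```

>>> apply_moves(
  rows=[
    [[0, 0, 0], 0],
    [[0, 0, 0], 0],
    [[0, 0, 0], 0],
    [[0, 0, 0], 0],
    [[0, 0, 0], 0],
    [[0, 0, 0], 0],
    [[0, 0, 0], 0],
    [[0, 0, 0], 0],
  ],
  fingers=1,
  squeeze=40,
)

```text
time: 3.5
eef_pos: [0.4717, -0.2653, 0.0298]
orientation: [-0.701, 0.702, -0.089, 0.089]
wrist_force: [-4.6, 1.7, 9.7]
finger_gap: 0.0387
```

```bash
python3 - <<'E'
from go import *
show()
from cell import capture
import cv2
c=capture("scene");cv2.imwrite("pics/g1.png",cv2.resize(c["img"][120:300,130:400,::-1],None,fx=2.8,fy=2.8,interpolation=cv2.INTER_CUBIC))
E
```

```text
t 3.5 tcp [ 0.4717 -0.2653  0.0298] cradle [-367.6   83.5   29.8] jawdeg -14.47 yax [-0.001 -0.002 -1.   ] gap 0.0387 F_c [2.18, 4.38, 9.69] q [-0.56  0.23  2.06 -0.    0.85 -0.3 ]
```

View pics/g1.png

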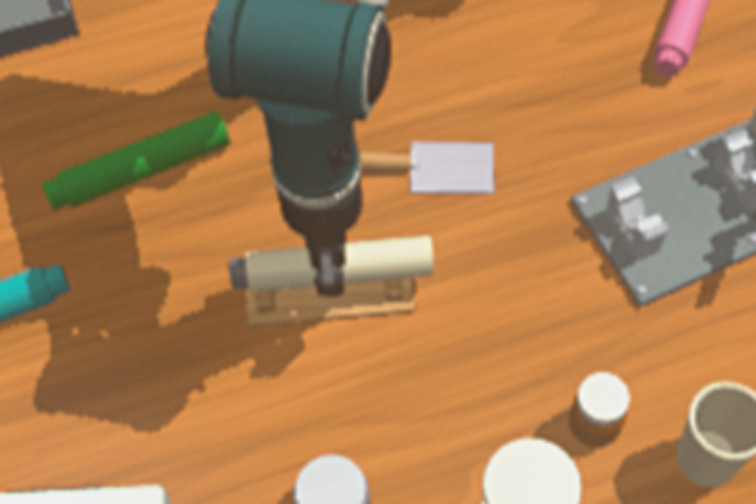

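The tube is held between the fingers at the pixel (330,265) of the crop, with a 38.7 mm gap. I'll lift it.

>>> apply_moves(
  rows=[
    [[0, -15, 0], 0],
    [[0, -40, 0], 0],
    [[0, -80, 0], 0],
    [[0, -120, 0], 0],
    [[0, -130, 0], 0],
    [[0, -130, 0], 0],
  ],
)

```text
time: 4.15
eef_pos: [0.4733, -0.2658, 0.1622]
orientation: [-0.7, 0.703, -0.088, 0.09]
wrist_force: [-0.2, -0.4, -2.6]
finger_gap: 0.0386
```

```bash
python3 - <<'E'
from go import *
show();to(cr(-100,0,160),5.9);to(cr(-9,0,160),5.9);to(cr(-9,0,70),5.9)
E
```

```text
t 4.15 tcp [ 0.4733 -0.2658  0.1622] cradle [-368.4   82.   162.2] jawdeg -14.47 yax [ 0.003 -0.005 -1.   ] gap 0.0386 F_c [-0.36, 0.25, -2.58] q [-0.56  0.07  1.96 -0.    1.11 -0.3 ]
shift [-16.5   1.  280.1] turn -0.3555
shift [-48.2   0.6 365.4] turn -0.3555
shift [-48.5  90.6 365.8] turn -0.3555
```

>>> apply_moves(
  rows=[
    [[-3, 0, 30], -0.06],
    [[-6, 0, 70], -0.14],
    [[-8, 0, 110], -0.22],
    [[-10, 0, 150], -0.3],
    [[-12, 0, 190], -0.355],
    [[-14, 0, 230], -0.355],
    [[-17, 0, 270], -0.355],
    [[-30, 0, 310], -0.355],
    [[-42, 0, 345], -0.355],
    [[-48, 1, 362], -0.355],
    [[-48, 1, 365], -0.355],
    [[-48, 1, 365], -0.355],
    [[-48, 1, 365], -0.355],
  ],
)

```text
time: 5.45
eef_pos: [0.5172, 0.0987, 0.1582]
orientation: [-0.704, 0.708, 0.036, -0.036]
wrist_force: [0.5, -0.5, -2.7]
finger_gap: 0.0387
```

```bash
cat > tubec.py <<'E'
from go import *; from h import *; from cell import capture
import sys
show()
tag=sys.argv[1]
ims=[]
for n in("top","scene"):
    c=capture(n);np.savez(tag+n,**c)
    b=(110,150,240,250) if n=="top" else (325,110,455,210)
    ims.append(cv2.resize(c["img"][b[1]:b[3],b[0]:b[2],::-1],None,fx=4,fy=4,interpolation=cv2.INTER_CUBIC)[:, :400] if 0 else cv2.resize(c["img"][b[1]:b[3],b[0]:b[2],::-1],None,fx=3,fy=3,interpolation=cv2.INTER_CUBIC))
    W=cloud(c);hsv=cv2.cvtColor(c["img"],cv2.COLOR_RGB2HSV)
    k=(hsv[...,1]>25)&(hsv[...,1]<110)&(hsv[...,0]>15)&(hsv[...,0]<45)&(hsv[...,2]>70)
    d=W-O; C=np.stack([d@X,d@Y,W[...,2]],-1)*1e3
    k&=(abs(C[...,0])<125)&(abs(C[...,1])<26)&(C[...,2]>55)
    P=C[k]
    if len(P)>20:
        # cylinder axis fit: radius 20
        from scipy.optimize import least_squares
        f=lambda p:np.hypot(P[:,1]-p[0]-p[1]*P[:,0],P[:,2]-p[2]-p[3]*P[:,0])-20
        r=least_squares(f,[0,0,np.median(P[:,2])-15,0],loss="soft_l1",f_scale=1);print(n,len(P),"y0,slope,z0,slope",r.x.round(3),"xrange",np.percentile(P[:,0],[0,1,99,100]).round(1))
cv2.imwrite("pics/"+tag+".png",np.hstack(ims))
E
python3 tubec.py a1; python3 -c "
from go import *
to(cr(-9,0,70),5.9)"
```

```text
t 5.45 tcp [0.5172 0.0987 0.1582] cradle [-10.3   0.9 158.2] jawdeg 5.85 yax [ 0.001 -0.006 -1.   ] gap 0.0387 F_c [-0.56, -0.46, -2.7] q [ 0.14  0.04  2.   -0.01  1.1   0.05]
top 467 y0,slope,z0,slope [ 3.32700e+00  4.30000e-02  1.73111e+02 -6.80000e-02] xrange [-93.5 -93.  120.2 123.9]
scene 1005 y0,slope,z0,slope [-7.1110e+00  6.0000e-03  1.8994e+02 -4.7100e-01] xrange [-109.6  -93.3  121.6  123.1]
shift [ 0.2 88.9  2. ] turn -0.0018
```

View pics/a1.png

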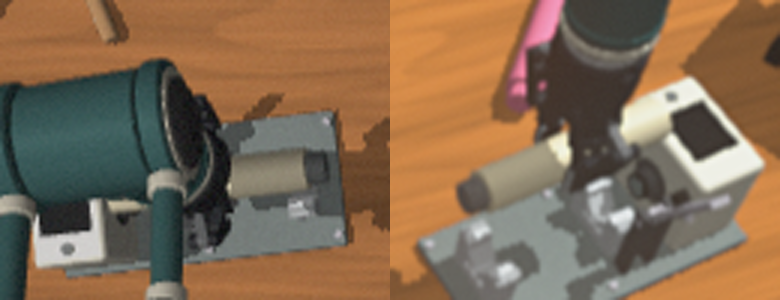

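The tube hangs above the V with its cap at the far end from the sensor (top crop (318,168)). The sensor box contaminated the cylinder fit, so I'll refit without it.

```bash
cat > fit.py <<'E'
from go import *; from h import *
from scipy.optimize import least_squares
import sys
tag,zmin,zmax,xmax=sys.argv[1],*map(float,sys.argv[2:5])
for n in("top","scene"):
    c=load(tag+n);W=cloud(c);hsv=cv2.cvtColor(c["img"],cv2.COLOR_RGB2HSV)
    d=W-O; C=np.stack([d@X,d@Y,W[...,2]],-1)*1e3
    k=(hsv[...,1]>25)&(hsv[...,1]<140)&(hsv[...,0]>12)&(hsv[...,0]<45)&(hsv[...,2]>60)
    k&=(C[...,0]>-120)&(C[...,0]<xmax)&(abs(C[...,1])<26)&(C[...,2]>zmin)&(C[...,2]<zmax)
    P=C[k]
    f=lambda p:np.hypot(P[:,1]-p[0]-p[1]*P[:,0],P[:,2]-p[2]-p[3]*P[:,0])-20
    r=least_squares(f,[0,0,np.median(P[:,2])-15,0],loss="soft_l1",f_scale=1);print(n,len(P),"y0,slope,z0,slope",r.x.round(3),"xr",np.percentile(P[:,0],[0,1,99,100]).round(1),"res",np.abs(f(r.x)).mean().round(2))
E
python3 fit.py a1 130 210 130
```

```text
top 399 y0,slope,z0,slope [ 6.63000e-01 -5.00000e-03  1.76709e+02  3.00000e-03] xr [-93.5 -93.2  85.3  88.1] res 1.43
scene 727 y0,slope,z0,slope [ 1.66700e+00 -3.00000e-03  1.75133e+02  1.00000e-03] xr [-110.7 -109.8   88.    89.5] res 1.98
```

>>> apply_moves(
  rows=[
    [[0, 20, 2], 0],
    [[0, 50, 2], 0],
    [[0, 80, 2], 0],
    [[0, 95, 2], 0],
    [[0, 103, 2], 0],
    [[0, 107, 2], 0],
    [[0, 107, 2], 0],
    [[0, 107, 2], 0],
  ],
)

```text
time: 6.35
eef_pos: [0.519, 0.1, 0.0532]
orientation: [-0.704, 0.708, 0.037, -0.034]
wrist_force: [0.1, -0.0, -2.0]
finger_gap: 0.0385
```

```bash
python3 - <<'E'
from go import *
show();to(cr(-9,0,44),5.9)
E
```

```text
t 6.35 tcp [0.519  0.1    0.0532] cradle [-9.1 -1.1 53.2] jawdeg 5.79 yax [ 0.004 -0.005 -1.   ] gap 0.0385 F_c [-0.02, -0.06, -2.02] q [ 0.15  0.17  2.08 -0.01  0.89  0.05]
shift [-1.1  9.2  0.2] turn -0.0019
```

>>> apply_moves(
  rows=[
    [[-0.8, 2, 0], 0],
    [[-0.8, 4, 0], 0],
    [[-0.8, 5, 0], 0],
    [[-0.8, 6, 0], 0],
    [[-0.8, 7, 0], 0],
    [[-0.8, 7, 0], 0],
    [[-0.8, 7, 0], 0],
  ],
)

```text
time: 7.05
eef_pos: [0.5182, 0.0999, 0.0462]
orientation: [-0.704, 0.708, 0.037, -0.034]
wrist_force: [0.2, -0.2, -2.2]
finger_gap: 0.0383
```

```bash
python3 -c "
from go import *
show();to(cr(-9,0,44),5.9)"
```

```text
t 7.05 tcp [0.5182 0.0999 0.0462] cradle [-9.2 -0.2 46.2] jawdeg 5.79 yax [ 0.004 -0.005 -1.   ] gap 0.0383 F_c [-0.23, -0.23, -2.18] q [ 0.15  0.18  2.08 -0.01  0.88  0.05]
shift [-0.2  2.1  0.2] turn -0.0019
```

>>> apply_moves(
  rows=[
    [[0, 0.5, 0], 0],
    [[0, 1, 0], 0],
    [[0, 1.5, 0], 0],
    [[0, 2, 0], 0],
    [[0, 2, 0], 0],
  ],
)

```text
time: 7.55
eef_pos: [0.5181, 0.0999, 0.0443]
orientation: [-0.704, 0.708, 0.037, -0.034]
wrist_force: [-1.7, -0.5, -0.6]
finger_gap: 0.0389
```

```bash
python3 -c "
from go import *
show()"; python3 tubec.py b1 >/dev/null; python3 fit.py b1 55 95 88
```

```text
t 7.55 tcp [0.5181 0.0999 0.0443] cradle [-9.2 -0.2 44.3] jawdeg 5.79 yax [ 0.004 -0.005 -1.   ] gap 0.0389 F_c [-0.28, 1.71, -0.64] q [ 0.15  0.18  2.08 -0.01  0.87  0.05]
top 312 y0,slope,z0,slope [ 4.9900e-01  8.0000e-03  6.2205e+01 -1.0000e-02] xr [-110.4  -92.4   83.    87.6] res 1.47
scene 635 y0,slope,z0,slope [ 1.0610e+00 -3.0000e-03  6.1015e+01  8.0000e-03] xr [-110.8 -109.    85.6   87.6] res 2.16
```

View pics/b1.png

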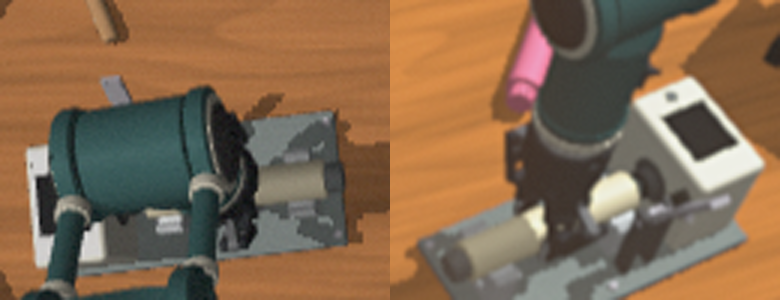

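The tube is touching down in the V: the vertical load is coming off and there is a slight +y side force. I'll lower a bit more with a small sideways correction.

>>> apply_moves(
  rows=[
    [[-0.4, 0.4, 0], 0],
    [[-0.4, 0.7, 0], 0],
    [[-0.4, 0.7, 0], 0],
    [[-0.4, 0.7, 0], 0],
  ],
)

```text
time: 8.05
eef_pos: [0.518, 0.0999, 0.0441]
orientation: [-0.704, 0.708, 0.037, -0.034]
wrist_force: [-1.8, -1.2, 5.2]
finger_gap: 0.0391
```

```bash
python3 -c "
from go import *
show()"
```

```text
t 8.05 tcp [0.518  0.0999 0.0441] cradle [-9.2 -0.  44.1] jawdeg 5.79 yax [ 0.004 -0.005 -1.   ] gap 0.0391 F_c [-1.04, 1.96, 5.19] q [ 0.15  0.18  2.09 -0.01  0.87  0.05]
```

>>> apply_moves(
  rows=[
    [[-0.5, 0, 0], 0],
    [[-0.5, 0, 0], 0],
    [[-0.5, 0, 0], 0],
    [[-0.5, 0, 0], 0],
  ],
  fingers=-0.2,
  squeeze=20,
)

```text
time: 8.45
eef_pos: [0.5175, 0.0998, 0.0439]
orientation: [-0.704, 0.708, 0.037, -0.034]
wrist_force: [0.1, 0.2, 0.3]
finger_gap: 0.0509
```

```bash
python3 -c "
from go import *
show()"; python3 tubec.py b2 >/dev/null; python3 fit.py b2 55 95 88
```

```text
t 8.45 tcp [0.5175 0.0998 0.0439] cradle [-9.2  0.5 43.9] jawdeg 5.79 yax [ 0.004 -0.005 -1.   ] gap 0.0509 F_c [0.18, -0.11, 0.27] q [ 0.15  0.18  2.09 -0.01  0.87  0.05]
top 315 y0,slope,z0,slope [ 2.9700e-01 -0.0000e+00  6.2831e+01  6.0000e-03] xr [-110.1  -93.4   84.8   87.2] res 1.65
scene 605 y0,slope,z0,slope [ 1.3780e+00 -2.0000e-03  6.0569e+01  8.0000e-03] xr [-109.7 -108.6   86.7   88. ] res 1.9
```

The tube is released and seated, and the force reads zero. I'll regrip lightly.

>>> apply_moves(
  rows=[
    [[0, -0.5, 0], 0],
    [[0, -0.5, 0], 0],
    [[0, -0.5, 0], 0],
    [[0, -0.5, 0], 0],
    [[0, -0.5, 0], 0],
  ],
  fingers=1,
  squeeze=20,
)

```text
time: 9.05
eef_pos: [0.5177, 0.0998, 0.0445]
orientation: [-0.704, 0.708, 0.037, -0.034]
wrist_force: [1.8, -0.5, -1.4]
finger_gap: 0.0393
```

```bash
python3 -c "
from go import *
show();to(cr(0,0.5,43.9),5.9)"
```

```text
t 9.05 tcp [0.5177 0.0998 0.0445] cradle [-9.2  0.2 44.5] jawdeg 5.79 yax [ 0.005 -0.005 -1.   ] gap 0.0393 F_c [-0.69, -1.78, -1.43] q [ 0.15  0.18  2.09 -0.01  0.87  0.05]
shift [-0.3  0.6  9.2] turn -0.0019
```

>>> apply_moves(
  rows=[
    [[0, 0, 1], 0],
    [[0, 0, 2], 0],
    [[0, 0, 3], 0],
    [[0, 0, 4], 0],
    [[0, 0, 5], 0],
    [[0, 0, 6], 0],
  ],
)

```text
time: 9.65
eef_pos: [0.5171, 0.1059, 0.0445]
orientation: [-0.704, 0.708, 0.037, -0.034]
wrist_force: [1.3, -0.7, -1.2]
finger_gap: 0.0391
```

```bash
python3 -c "
from go import *
show()"
```

```text
t 9.65 tcp [0.5171 0.1059 0.0445] cradle [-3.1  0.2 44.5] jawdeg 5.8 yax [ 0.005 -0.005 -1.   ] gap 0.0391 F_c [-0.85, -1.18, -1.24] q [ 0.16  0.18  2.08 -0.01  0.87  0.06]
```

>>> apply_moves(
  rows=[
    [[0, 0, 0.7], 0],
    [[0, 0, 1.4], 0],
    [[0, 0, 2], 0],
  ],
)

```text
time: 9.95
eef_pos: [0.5169, 0.1079, 0.0445]
orientation: [-0.704, 0.708, 0.037, -0.034]
wrist_force: [1.3, -1.3, -0.5]
finger_gap: 0.0391
```

>>> apply_moves(
  rows=[
    [[0, 0, 0.5], 0],
    [[0, 0, 1], 0],
    [[0, 0, 1.5], 0],
  ],
)

```text
time: 10.25
eef_pos: [0.5167, 0.1094, 0.0445]
orientation: [-0.704, 0.708, 0.037, -0.034]
wrist_force: [0.9, -2.1, -1.6]
finger_gap: 0.0393
```

```bash
python3 -c "
from go import *
show()"
```

```text
t 10.25 tcp [0.5167 0.1094 0.0445] cradle [ 0.5  0.2 44.5] jawdeg 5.8 yax [ 0.005 -0.005 -1.   ] gap 0.0393 F_c [-2.21, -0.63, -1.55] q [ 0.17  0.18  2.08 -0.01  0.87  0.07]
```

>>> apply_moves(
  rows=[
    [[0, 0, 0.3], 0],
    [[0, 0, 0.6], 0],
  ],
)

```text
time: 10.45
eef_pos: [0.5167, 0.1101, 0.0445]
orientation: [-0.704, 0.708, 0.037, -0.034]
wrist_force: [0.7, -1.6, -0.7]
finger_gap: 0.0394
```

>>> apply_moves(
  rows=[
    [[0, 0, 0.3], 0],
    [[0, 0, 0.5], 0],
  ],
)

```text
time: 10.65
eef_pos: [0.5166, 0.1106, 0.0445]
orientation: [-0.704, 0.708, 0.037, -0.034]
wrist_force: [2.4, 0.0, -1.1]
finger_gap: 0.0394
```

>>> apply_moves(
  rows=[
    [[0, 0, 0.4], 0],
    [[0, 0, 0.7], 0],
  ],
)

```text
time: 10.85
eef_pos: [0.5166, 0.1113, 0.0445]
orientation: [-0.704, 0.708, 0.037, -0.034]
wrist_force: [1.0, 0.1, -1.9]
finger_gap: 0.0396
```

>>> apply_moves(
  rows=[
    [[0, 0, 0.4], 0],
    [[0, 0, 0.7], 0],
  ],
)

```text
time: 11.05
eef_pos: [0.5165, 0.1118, 0.0445]
orientation: [-0.704, 0.708, 0.037, -0.034]
wrist_force: [0.9, -3.2, -0.5]
finger_gap: 0.0395
```

>>> apply_moves(
  rows=[
    [[0, 0, 0.4], 0],
    [[0, 0, 0.4], 0],
  ],
)

```text
time: 11.25
eef_pos: [0.5165, 0.112, 0.0445]
orientation: [-0.704, 0.708, 0.037, -0.034]
wrist_force: [1.3, -3.0, -0.2]
finger_gap: 0.0392
```

>>> apply_moves(
  rows=[
    [[0, 0, 0.1], 0],
  ],
)

```text
time: 11.35
eef_pos: [0.5165, 0.112, 0.0445]
orientation: [-0.704, 0.708, 0.037, -0.034]
wrist_force: [1.4, -1.9, -1.1]
finger_gap: 0.0395
```

```bash
python3 tubec.py b3; python3 fit.py b3 55 95 88;python3 -c "
from go import *
show()"
```

```text
t 11.35 tcp [0.5165 0.112  0.0445] cradle [ 3.   0.2 44.5] jawdeg 5.81 yax [ 0.005 -0.006 -1.   ] gap 0.0395 F_c [-2.07, -1.16, -1.06] q [ 0.17  0.18  2.08 -0.01  0.87  0.07]
top 343 y0,slope,z0,slope [-1.3500e-01 -3.0000e-03  6.2983e+01  7.0000e-03] xrange [-80.3 -79.8  99.4 119.2]
scene 919 y0,slope,z0,slope [-5.1600e+00  1.3000e-02  9.6649e+01 -3.4000e-02] xrange [-96.7 -80.9 121.6 122.6]
top 301 y0,slope,z0,slope [ 2.8500e-01  4.0000e-03  6.2045e+01 -3.0000e-03] xr [-80.3 -79.8  83.8  88. ] res 1.51
scene 574 y0,slope,z0,slope [ 1.3250e+00 -2.0000e-03  6.0714e+01  1.2000e-02] xr [-97.5 -96.5  86.8  88. ] res 2.26
t 11.45 tcp [0.5165 0.1119 0.0444] cradle [ 3.   0.2 44.4] jawdeg 5.81 yax [ 0.005 -0.006 -1.   ] gap 0.0393 F_c [-3.26, -0.85, -0.73] q [ 0.17  0.18  2.08 -0.01  0.87  0.07]
```

View pics/b3.png

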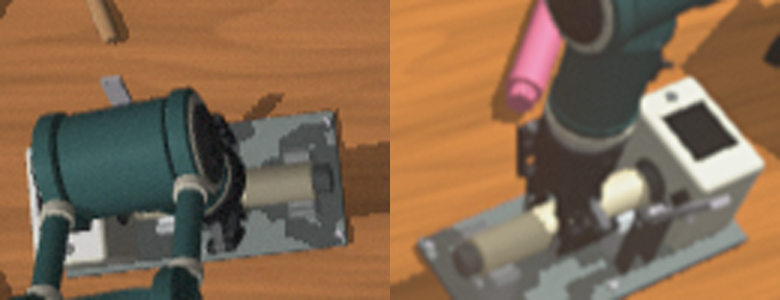

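>>> apply_moves(
  rows=[
    [[0, 0, 0.5], 0],
    [[0, 0, 0.7], 0],
  ],
)

```text
time: 11.65
eef_pos: [0.5164, 0.1124, 0.0444]
orientation: [-0.704, 0.708, 0.038, -0.034]
wrist_force: [1.3, -4.1, -0.8]
finger_gap: 0.0393
```

```bash
python3 -c "
from go import *
show()"
```

```text
t 11.65 tcp [0.5164 0.1124 0.0444] cradle [ 3.5  0.2 44.4] jawdeg 5.82 yax [ 0.005 -0.006 -1.   ] gap 0.0393 F_c [-4.18, -0.92, -0.78] q [ 0.17  0.18  2.08 -0.01  0.87  0.08]
```

>>> apply_moves(
  rows=[
    [[0, 0, 0.5], 0],
    [[0, 0, 0.8], 0],
  ],
)

```text
time: 11.85
eef_pos: [0.5164, 0.1128, 0.0444]
orientation: [-0.704, 0.709, 0.038, -0.034]
wrist_force: [1.9, -5.1, -0.0]
finger_gap: 0.0392
```

```bash
python3 -c "
from go import *
show()"
```

```text
t 11.85 tcp [0.5164 0.1128 0.0444] cradle [ 3.8  0.2 44.4] jawdeg 5.83 yax [ 0.005 -0.007 -1.   ] gap 0.0392 F_c [-5.3, -1.39, -0.03] q [ 0.17  0.18  2.08 -0.01  0.87  0.08]
```

The force has risen steadily to about 5 N, so the tube is on the nose. I'll hold it there.

>>> apply_moves(
  rows=[
    [[0, 0, 0.5], 0],
    [[0, 0, 0.5], 0],
    [[0, 0, 0.5], 0],
    [[0, 0, 0.5], 0],
    [[0, 0, 0.5], 0],
    [[0, 0, 0.5], 0],
    [[0, 0, 0.5], 0],
  ],
)

```text
time: 12.55
eef_pos: [0.5164, 0.1128, 0.0444]
orientation: [-0.703, 0.709, 0.038, -0.034]
wrist_force: [2.3, -6.0, -1.0]
finger_gap: 0.0396
```

```bash
python3 -c "
from go import *
show()"
```

```text
t 12.55 tcp [0.5164 0.1128 0.0444] cradle [ 3.9  0.2 44.4] jawdeg 5.84 yax [ 0.005 -0.008 -1.   ] gap 0.0396 F_c [-6.18, -1.67, -1.04] q [ 0.17  0.18  2.08 -0.01  0.87  0.08]
```

>>> apply_moves(
  rows=[
    [[0, 0, 0.4], 0],
    [[0, 0, 0.4], 0],
    [[0, 0, 0.3], 0],
    [[0, 0, 0], 0],
  ],
  fingers=-0.25,
)

```text
time: 12.95
eef_pos: [0.5162, 0.1132, 0.0444]
orientation: [-0.703, 0.709, 0.038, -0.035]
wrist_force: [-0.2, 0.0, -0.2]
finger_gap: 0.0535
```

```bash
python3 tubec.py b4; python3 fit.py b4 55 95 88
```

```text
t 12.95 tcp [0.5162 0.1132 0.0444] cradle [ 4.3  0.3 44.4] jawdeg 5.85 yax [ 0.005 -0.007 -1.   ] gap 0.0535 F_c [0.05, 0.23, -0.16] q [ 0.17  0.18  2.08 -0.01  0.87  0.08]
top 353 y0,slope,z0,slope [ 3.7600e-01 -3.0000e-03  6.3159e+01  1.3000e-02] xrange [-80.8 -80.3  98.  117.9]
scene 929 y0,slope,z0,slope [-5.7740e+00  1.6000e-02  9.6537e+01 -3.4000e-02] xrange [-96.4 -81.6 121.7 123.2]
top 316 y0,slope,z0,slope [5.7300e-01 1.0000e-03 6.2281e+01 4.0000e-03] xr [-82.1 -80.6  84.7  87.7] res 1.55
scene 564 y0,slope,z0,slope [ 1.2060e+00 -4.0000e-03  6.0549e+01  1.3000e-02] xr [-98.2 -97.1  87.3  87.8] res 1.99
```

Released cleanly with no residual force, and the tube stays at the same place. I'll retreat upwards.

```bash
python3 -c "
from go import *
to(cr(4,0.3,100),5.9);to(cr(4,0.3,245),5.9);to(cr(78,-150,245),5.9)"
```

```text
shift [  0.2 -55.6  -0.5] turn -0.001
shift [   0.8 -200.6   -1.7] turn -0.001
shift [ 151.  -200.5   72.5] turn -0.001
```

>>> apply_moves(
  rows=[
    [[0, -10, 0], 0],
    [[0, -25, 0], 0],
    [[0, -45, 0], 0],
    [[0, -85, -1], 0],
    [[0, -130, -1], 0],
    [[0, -170, -1], 0],
    [[1, -200, -2], 0],
    [[1, -200, -2], 0],
  ],
)

```text
time: 13.85
eef_pos: [0.5203, 0.1133, 0.2526]
orientation: [-0.704, 0.708, 0.042, -0.03]
wrist_force: [0.5, 0.7, 0.2]
finger_gap: 0.0535
```

```bash
python3 tubec.py b5; python3 fit.py b5 55 95 88; python3 -c "
from go import *
to(cr(78,-150,245),5.9);to(cr(78,-150,165),5.9)"
```

```text
t 13.85 tcp [0.5203 0.1133 0.2526] cradle [  3.9  -3.7 252.6] jawdeg 5.84 yax [ 0.018 -0.005 -1.   ] gap 0.0535 F_c [0.68, -0.52, 0.2] q [ 0.17 -0.03  1.89 -0.01  1.26  0.07]
top 604 y0,slope,z0,slope [ 2.2900e-01  2.0000e-03  6.2593e+01 -1.0000e-02] xrange [-81.4 -79.9  61.7  99.9]
scene 1091 y0,slope,z0,slope [ 2.8430e+00 -8.0000e-03  6.6416e+01  8.0000e-03] xrange [-97.3 -81.5 122.  124.6]
top 531 y0,slope,z0,slope [ 2.0100e-01  1.0000e-03  6.2141e+01 -3.0000e-03] xr [-81.4 -80.1  47.6  53.6] res 1.51
scene 659 y0,slope,z0,slope [ 1.3360e+00 -6.0000e-03  6.0818e+01  3.0000e-03] xr [-99.3 -97.3  86.7  87.9] res 1.68
shift [149.2   2.4  74.4] turn -0.0011
shift [148.6  82.4  75. ] turn -0.0011
```

View pics/b5.png

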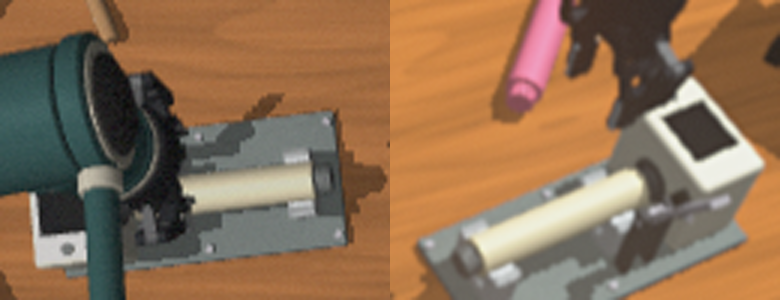

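The tube lies in both Vs with its face at the nose (scene crop (645,185)). Next I'll close the fingers and go behind the strap.

>>> apply_moves(
  rows=[
    [[30, 2, 15], 0],
    [[70, 2, 35], 0],
    [[110, 2, 55], 0],
    [[149, 2, 74], 0],
    [[149, 2, 74], 0],
    [[149, 40, 74], 0],
    [[149, 75, 75], 0],
    [[149, 82, 75], 0],
    [[149, 82, 75], 0],
  ],
  fingers=1,
)

```text
time: 14.85
eef_pos: [0.656, 0.2011, 0.1624]
orientation: [-0.703, 0.709, 0.037, -0.035]
wrist_force: [0.0, 0.6, 1.4]
finger_gap: 0.0001
```

```bash
python3 tubec.py b6; python3 -c "
from go import *
from h import *
for n in('top','scene'):
    c=load('b6'+n);d=cloud(c)-O;C=np.stack([d@X,d@Y,d[...,2]],-1)*1e3
    k=(C[...,0]>67)&(C[...,0]<89)&(C[...,1]<-55)&(C[...,1]>-125)&(C[...,2]>120)
    p=C[k];hs=c['img'][k];g=hs.min(1)>70;p=p[g];p=p[np.argsort(p[:,2])];print(n,len(p),p[::max(1,len(p)//10)].round(0).tolist())
to(cr(78,-120,165),5.9)
"
```

```text
t 14.85 tcp [0.656  0.2011 0.1624] cradle [  77.4 -147.7  162.4] jawdeg 5.84 yax [ 0.002 -0.009 -1.   ] gap 0.0001 F_c [0.64, -0.07, 1.44] q [ 0.27  0.33  1.65 -0.01  1.16  0.17]
top 934 y0,slope,z0,slope [ 3.4600e-01 -4.0000e-03  6.3258e+01  2.3000e-02] xrange [-80.8 -79.2 120.6 123.2]
scene 896 y0,slope,z0,slope [1.8000e+00 1.3000e-02 6.3729e+01 1.0300e-01] xrange [-97.6 -83.7 122.3 124.1]
top 140 [[72.0, -61.0, 120.0], [75.0, -75.0, 145.0], [70.0, -77.0, 150.0], [87.0, -83.0, 159.0], [78.0, -87.0, 168.0], [78.0, -91.0, 174.0], [70.0, -95.0, 181.0], [73.0, -100.0, 188.0], [74.0, -91.0, 257.0], [73.0, -103.0, 264.0]]
scene 118 [[70.0, -64.0, 120.0], [89.0, -68.0, 133.0], [77.0, -56.0, 138.0], [85.0, -72.0, 144.0], [70.0, -80.0, 151.0], [78.0, -86.0, 164.0], [71.0, -94.0, 174.0], [84.0, -101.0, 183.0], [71.0, -104.0, 188.0], [73.0, -90.0, 257.0], [73.0, -96.0, 259.0]]
shift [-30.8   1.5   0.2] turn -0.0013
```

View pics/b6.png

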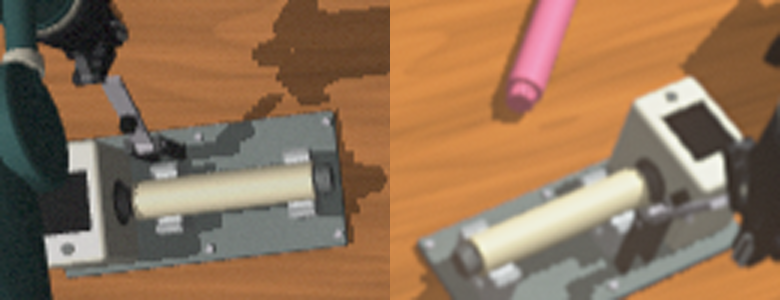

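The closed fingers are right behind the strap tip (top crop (95,75)). I'll push gently to upright, then look.

>>> apply_moves(
  rows=[
    [[-12, 0, 0], 0],
    [[-24, 0, 0], 0],
    [[-32, -3, 0], 0],
    [[-40, -6, 0], 0],
    [[-48, -10, 0], 0],
    [[-56, -14, 0], 0],
    [[-64, -17, 0], 0],
    [[-72, -20, 0], 0],
    [[-80, -23, 0], 0],
  ],
)

```text
time: 15.85
eef_pos: [0.5809, 0.1942, 0.1906]
orientation: [-0.704, 0.708, 0.042, -0.03]
wrist_force: [6.1, 0.9, -0.5]
finger_gap: -0.0001
```

```bash
cat > strap.py <<'E'
import sys
from go import *
from h import *
for n in('top','scene'):
    c=load(sys.argv[1]+n);d=cloud(c)-O;C=np.stack([d@X,d@Y,d[...,2]],-1)*1e3
    k=(C[...,0]>67)&(C[...,0]<89)&(C[...,1]<70)&(C[...,1]>-125)&(C[...,2]>92)&(C[...,2]<215)
    p=C[k];hs=c['img'][k].astype(int);g=(hs.min(1)>75)&(hs.max(1)-hs.min(1)<35);p=p[g]
    a=np.arctan2(p[:,2]-95,p[:,1]+50);r=np.hypot(p[:,2]-95,p[:,1]+50);q=(r>30)&(r<110)
    print(n,q.sum(),"phi",np.percentile(a[q],[10,50,90]).round(3) if q.any() else None,"rmax",r[q].max().round(0) if q.any() else None)
E
python3 tubec.py b7; python3 strap.py b7
```

```text
t 15.85 tcp [0.5809 0.1942 0.1906] cradle [ 78.2 -72.3 190.6] jawdeg 5.84 yax [ 0.017 -0.005 -1.   ] gap -0.0001 F_c [0.25, -6.19, -0.46] q [ 0.29  0.17  1.8  -0.01  1.16  0.19]
top 864 y0,slope,z0,slope [ 3.3800e-01 -3.0000e-03  6.2523e+01  2.5000e-02] xrange [-81.6 -79.4 122.7 124.9]
scene 890 y0,slope,z0,slope [-1.0500e-01 -2.4000e-02  7.3325e+01  2.4600e-01] xrange [-97.7 -83.7 122.  124.8]
top 25 phi [1.569 1.597 1.648] rmax 110.0
scene 92 phi [1.588 1.651 1.779] rmax 110.0
```

View pics/b7.png

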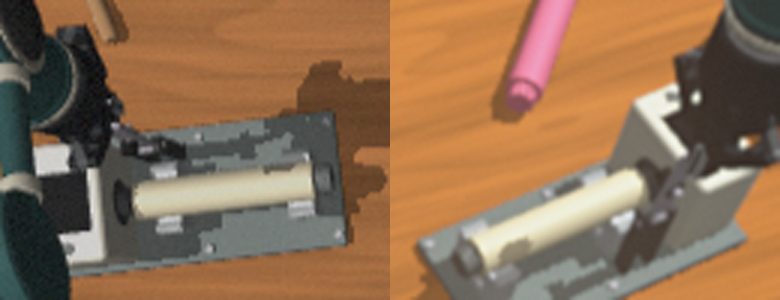

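The strap is now about upright (scene crop (680,185)) with about 6 N of push, and the tube hasn't moved. I'll follow the arc over.

>>> apply_moves(
  rows=[
    [[-8, 1, 0], 0],
    [[-15, 3, 0], 0],
    [[-22, 4, 0], 0],
    [[-28, 6, 0], 0],
    [[-36, 8, 0], 0],
    [[-44, 10, 0], 0],
    [[-52, 13, 0], 0],
    [[-60, 17, 0], 0],
    [[-68, 21, 0], 0],
    [[-75, 26, 0], 0],
    [[-75, 26, 0], 0],
  ],
)

```text
time: 17.05
eef_pos: [0.5063, 0.187, 0.1657]
orientation: [-0.704, 0.708, 0.042, -0.03]
wrist_force: [2.3, 1.4, 3.8]
finger_gap: -0.0
```

```bash
python3 tubec.py b8; python3 strap.py b8
```

```text
t 17.05 tcp [0.5063 0.187  0.1657] cradle [ 78.6   2.6 165.7] jawdeg 5.85 yax [ 0.018 -0.004 -1.   ] gap -0.0 F_c [1.13, -2.43, 3.78] q [ 0.31  0.05  1.98 -0.01  1.1   0.22]
top 777 y0,slope,z0,slope [4.1800e-01 4.0000e-03 6.2322e+01 4.0000e-03] xrange [-81.2 -79.6  94.5 101.2]
scene 1133 y0,slope,z0,slope [-1.3590e+00 -5.4000e-02  8.2999e+01  3.0600e-01] xrange [-96.8 -81.4 121.9 123.6]
top 35 phi [0.843 0.912 1.035] rmax 109.0
scene 144 phi [0.804 0.879 1.023] rmax 110.0
```

View pics/b8.png

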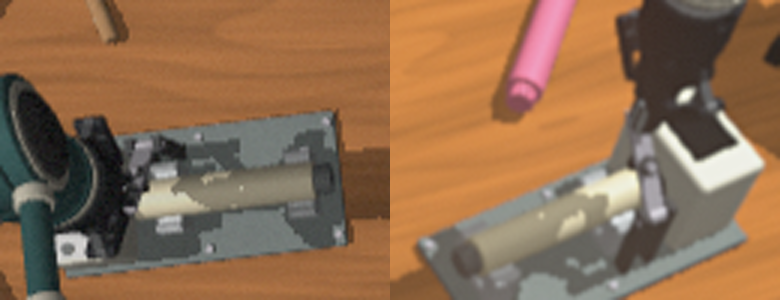

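The strap is at about 0.8 rad and the fingers are following its back. I'll continue down to about 8°.

>>> apply_moves(
  rows=[
    [[-6, 4, 0], 0],
    [[-11, 9, 0], 0],
    [[-15, 14, 0], 0],
    [[-18, 18, 0], 0],
    [[-22, 24, 0], 0],
    [[-25, 30, 0], 0],
    [[-28, 36, 0], 0],
    [[-30, 42, 0], 0],
    [[-32, 48, 0], 0],
    [[-33, 52, 0], 0],
    [[-33, 53, 0], 0],
  ],
)

```text
time: 18.25
eef_pos: [0.475, 0.1837, 0.1127]
orientation: [-0.705, 0.708, 0.042, -0.03]
wrist_force: [0.3, 0.8, 6.7]
finger_gap: 0.0001
```

```bash
python3 tubec.py b9; python3 strap.py b9; python3 -c "
from go import *
to(cr(77,35,98),5.9)"
```

```text
t 18.25 tcp [0.475  0.1837 0.1127] cradle [ 78.6  34.1 112.7] jawdeg 5.84 yax [ 0.018 -0.004 -1.   ] gap 0.0001 F_c [0.74, -0.36, 6.7] q [ 0.33  0.05  2.08 -0.01  0.99  0.23]
top 678 y0,slope,z0,slope [ 3.5800e-01 -2.0000e-03  6.2407e+01  3.0000e-03] xrange [-81.4 -80.5  75.2 123.5]
scene 1110 y0,slope,z0,slope [-2.4800e-01 -3.8000e-02  8.4153e+01  3.0900e-01] xrange [-97.2 -81.4 121.7 123.9]
top 73 phi [0.17  0.221 0.374] rmax 105.0
scene 156 phi [0.128 0.207 0.432] rmax 110.0
shift [-1.1 14.8 -1.5] turn -0.0011
```

View pics/b9.png

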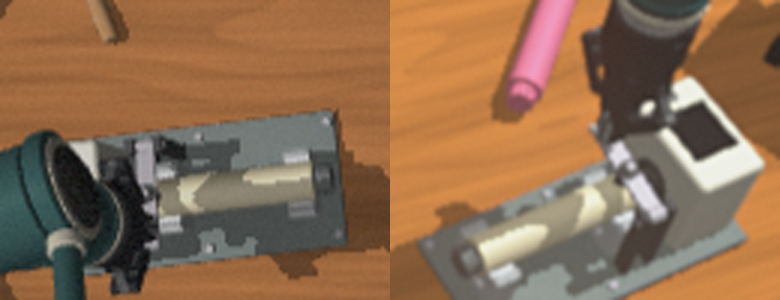

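>>> apply_moves(
  rows=[
    [[0, 2, 0], 0],
    [[0, 4, 0], 0],
    [[0, 6, 0], 0],
    [[0, 8, 0], 0],
    [[0, 10, 0], 0],
    [[0, 10, 0], 0],
  ],
)

```text
time: 18.95
eef_pos: [0.4737, 0.1836, 0.1027]
orientation: [-0.704, 0.708, 0.041, -0.031]
wrist_force: [-2.7, 0.8, 4.9]
finger_gap: 0.0003
```

```bash
python3 -c "
from go import *
show()"
```

```text
t 18.95 tcp [0.4737 0.1836 0.1027] cradle [ 78.6  35.4 102.7] jawdeg 5.83 yax [ 0.014 -0.004 -1.   ] gap 0.0003 F_c [1.03, 2.62, 4.92] q [ 0.33  0.06  2.09 -0.01  0.98  0.23]
```

>>> apply_moves(
  rows=[
    [[0, 1, 0], 0],
    [[0, 2, 0], 0],
    [[0, 3, 0], 0],
    [[0, 3.5, 0], 0],
    [[0, 3.5, 0], 0],
  ],
)

```text
time: 19.45
eef_pos: [0.4735, 0.1836, 0.1003]
orientation: [-0.704, 0.708, 0.04, -0.032]
wrist_force: [-2.1, -0.3, 10.2]
finger_gap: -0.0002
```

```bash
python3 -c "
from go import *
show()"; python3 tubec.py b10; python3 strap.py b10; python3 fit.py b10 55 95 60
```

```text
t 19.45 tcp [0.4735 0.1836 0.1003] cradle [ 78.7  35.6 100.3] jawdeg 5.82 yax [ 0.013 -0.004 -1.   ] gap -0.0002 F_c [-0.09, 2.08, 10.18] q [ 0.33  0.06  2.09 -0.01  0.97  0.23]
t 19.45 tcp [0.4735 0.1836 0.1003] cradle [ 78.7  35.6 100.3] jawdeg 5.82 yax [ 0.013 -0.004 -1.   ] gap -0.0002 F_c [-0.09, 2.08, 10.18] q [ 0.33  0.06  2.09 -0.01  0.97  0.23]
top 673 y0,slope,z0,slope [ 5.840e-01 -4.000e-03  6.246e+01  2.000e-03] xrange [-81.4 -80.1  72.  121.5]
scene 1081 y0,slope,z0,slope [-4.5300e-01 -4.2000e-02  8.3515e+01  2.9900e-01] xrange [-97.6 -80.9 122.1 124. ]
top 70 phi [0.023 0.084 0.22 ] rmax 107.0
scene 169 phi [0.009 0.086 1.238] rmax 110.0
top 594 y0,slope,z0,slope [ 5.6000e-01 -5.0000e-03  6.2275e+01 -1.0000e-03] xr [-82.1 -80.6  57.8  59.9] res 1.68
scene 638 y0,slope,z0,slope [1.2800e+00 1.0000e-03 6.0549e+01 9.0000e-03] xr [-98.4 -97.   58.4  59.8] res 1.72
```

View pics/b10.png

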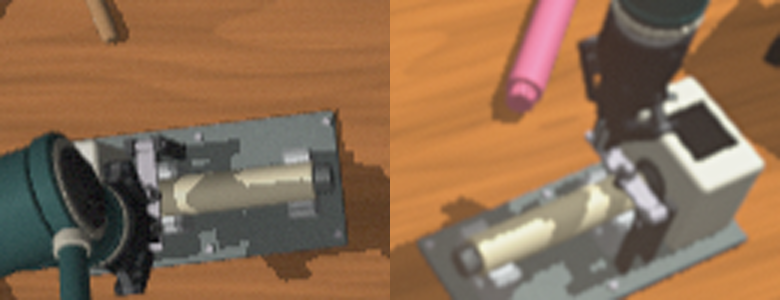

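>>> apply_moves(
  rows=[
    [[0, 1, 0], 0],
    [[0, 2, 0], 0],
    [[0, 3, 0], 0],
    [[0, 3.2, 0], 0],
    [[0, 3.2, 0], 0],
  ],
)

```text
time: 20.05
eef_pos: [0.4734, 0.1836, 0.0986]
orientation: [-0.704, 0.708, 0.04, -0.032]
wrist_force: [-3.1, -1.1, 12.2]
finger_gap: 0.0
```

```bash
python3 -c "
from go import *
show()"; python3 tubec.py b11; python3 strap.py b11
```

```text
t 20.05 tcp [0.4734 0.1836 0.0986] cradle [78.7 35.7 98.6] jawdeg 5.82 yax [ 0.012 -0.005 -1.   ] gap 0.0 F_c [-0.81, 3.24, 12.18] q [ 0.33  0.07  2.09 -0.01  0.97  0.23]
t 20.05 tcp [0.4734 0.1836 0.0986] cradle [78.7 35.7 98.6] jawdeg 5.82 yax [ 0.012 -0.005 -1.   ] gap 0.0 F_c [-0.81, 3.24, 12.18] q [ 0.33  0.07  2.09 -0.01  0.97  0.23]
top 671 y0,slope,z0,slope [ 3.5800e-01 -2.0000e-03  6.2377e+01  5.0000e-03] xrange [-81.1 -80.3  72.3 118.9]
scene 1086 y0,slope,z0,slope [-2.9100e-01 -3.9000e-02  8.3564e+01  3.0400e-01] xrange [-97.3 -82.1 121.8 124.1]
top 71 phi [-0.003  0.064  0.19 ] rmax 105.0
scene 168 phi [-0.008  0.085  1.245] rmax 110.0
```

>>> apply_moves(
  rows=[
    [[0, 1, 0], 0],
    [[0, 1.9, 0], 0],
    [[0, 1.9, 0], 0],
    [[0, 1.9, 0], 0],
    [[0, 1.9, 0], 0],
  ],
)

```text
time: 20.65
eef_pos: [0.4734, 0.1836, 0.0981]
orientation: [-0.704, 0.708, 0.04, -0.032]
wrist_force: [-3.3, -1.5, 10.6]
finger_gap: 0.0003
```

```bash
python3 -c "
from go import *
show()"
```

```text
t 20.65 tcp [0.4734 0.1836 0.0981] cradle [78.7 35.7 98.1] jawdeg 5.82 yax [ 0.011 -0.005 -1.   ] gap 0.0003 F_c [-1.16, 3.45, 10.6] q [ 0.33  0.07  2.09 -0.01  0.97  0.23]
```

The fingertip is at 98.1 mm, which is a level strap, so I'll lift off and inspect.

>>> apply_moves(
  rows=[
    [[0, -2, 0], 0],
    [[0, -5, 0], 0],
    [[0, -15, 0], 0],
    [[0, -40, 0], 0],
    [[0, -80, 0], 0],
    [[0, -125, 0], 0],
    [[20, -140, -150], 0],
    [[20, -140, -200], 0],
    [[20, -140, -250], 0],
    [[20, -140, -300], 0],
    [[20, -140, -300], 0],
    [[20, -140, -300], 0],
  ],
)

```text
time: 21.85
eef_pos: [0.5215, -0.1128, 0.2405]
orientation: [-0.704, 0.708, 0.04, -0.032]
wrist_force: [0.9, -0.6, -0.1]
finger_gap: 0.0002
```

```bash
python3 tubec.py c1; python3 strap.py c1; python3 fit.py c1 55 95 62; python3 - <<'E'
from go import *
from h import *
for n in('top','scene'):
    c=load('c1'+n);d=cloud(c)-O;C=np.stack([d@X,d@Y,d[...,2]],-1)*1e3
    k=(abs(C[...,0]-78)<7)&(C[...,1]>-10)&(C[...,1]<52)&(C[...,2]>86)&(C[...,2]<125)
    p=C[k];print(n,len(p),"strap slope/height at y=0",np.polyfit(p[:,1],p[:,2],1).round(3),p[:,1].min().round(0),p[:,1].max().round(0))
t=load("c1top");cv2.imwrite("pics/c1t.png",cv2.resize(t["img"][...,::-1],None,fx=1.4,fy=1.4))
a=load("c1top")["img"][165:250,110:240,::-1];b=load("c1scene")["img"][130:215,325:455,::-1]
cv2.imwrite("pics/c1z.png",np.hstack([cv2.resize(i,None,fx=3,fy=3,interpolation=cv2.INTER_CUBIC) for i in (a,b)]))
E
```

```text
t 21.85 tcp [ 0.5215 -0.1128  0.2405] cradle [-221.1   18.3  240.5] jawdeg 5.82 yax [ 0.011 -0.005 -1.   ] gap 0.0002 F_c [-0.67, -0.82, -0.09] q [-0.26 -0.02  1.9  -0.    1.25 -0.36]
top 555 y0,slope,z0,slope [4.3500e-01 2.0000e-03 6.2242e+01 1.1000e-02] xrange [-80.9 -78.2 120.7 123. ]
scene 801 y0,slope,z0,slope [1.558e+00 1.000e-02 6.276e+01 7.700e-02] xrange [-97.  -81.7 122.3 122.9]
top 159 phi [0.002 0.041 0.16 ] rmax 105.0
scene 156 phi [-0.017  0.033  0.123] rmax 105.0
top 454 y0,slope,z0,slope [ 4.4600e-01  7.0000e-03  6.2302e+01 -1.0000e-03] xr [-80.9 -79.   60.9  61.9] res 1.43
scene 583 y0,slope,z0,slope [ 1.2490e+00 -1.1000e-02  6.0708e+01  7.0000e-03] xr [-98.3 -96.8  60.7  61.9] res 1.76
top 102 strap slope/height at y=0 [-9.50000e-02  1.01339e+02] -10.0 51.0
scene 99 strap slope/height at y=0 [-8.4000e-02  9.9764e+01] -10.0 51.0
```

View pics/c1z.png

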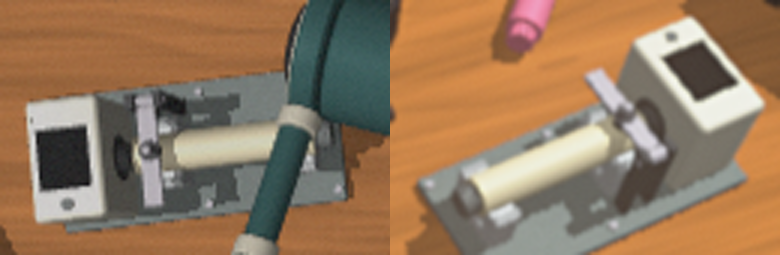

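View pics/c1t.png

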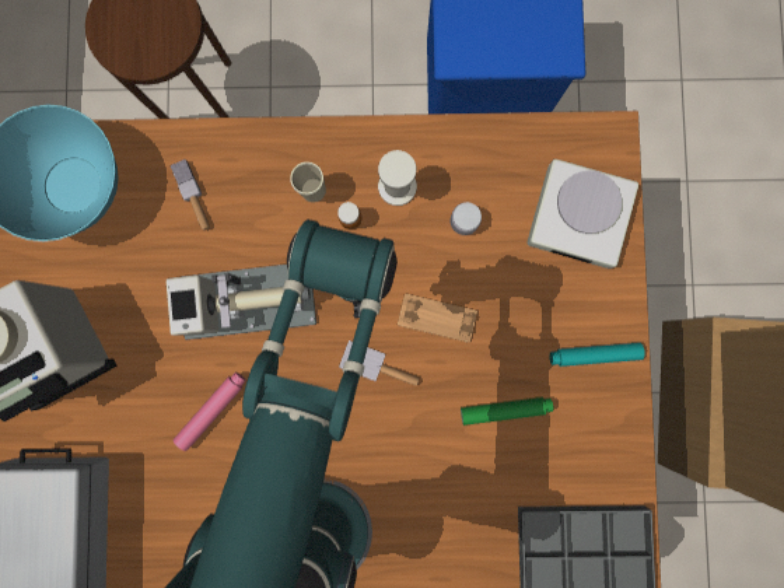

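The strap lies over the tube with its tip at the far side of the V (top crop (152,203)), and the bystanders are in place. The slope fit was biased by the knob on top of the strap at y≈0, so I'll recheck the level without it and confirm the tube's end and the bystanders.

```bash
python3 - <<'E'
from go import *
from h import *
for n in('top','scene'):
    c=load('c1'+n);d=cloud(c)-O;C=np.stack([d@X,d@Y,d[...,2]],-1)*1e3
    k=(abs(C[...,0]-78)<7)&(C[...,1]>12)&(C[...,1]<52)&(C[...,2]>86)&(C[...,2]<125)
    k2=(abs(C[...,0]-78)<7)&(C[...,1]>-38)&(C[...,1]<-12)&(C[...,2]>86)&(C[...,2]<125)
    for q in(k,k2,k|k2): p=C[q];print(n,len(p),np.polyfit(p[:,1],p[:,2],1).round(3),"med",np.median(p[:,2]).round(1))
    c0=load(n+"0"); df=np.abs(c["img"].astype(int)-c0["img"]).sum(2)
    for nm,x0,y0,x1,y1 in(("beaker",205,112,235,145),("hopper",268,105,300,148),("jar",240,143,260,165),("tin",320,143,347,170),("brush",122,112,150,165)):
        if n=="top": print(nm,(df[y0:y1,x0:x1]>90).mean().round(3))
E
```

```text
top 64 [-9.0000e-03  9.8275e+01] med 97.8
top 41 [2.3000e-02 9.9016e+01] med 98.9
top 105 [-7.0000e-03  9.8227e+01] med 98.3
beaker 0.0
hopper 0.0
jar 0.009
tin 0.0
brush 0.0
scene 59 [-3.7000e-02  9.7945e+01] med 96.8
scene 39 [8.0000e-03 9.6337e+01] med 96.2
scene 98 [6.0000e-03 9.6455e+01] med 96.5
```

The strap is level within about 0.01 rad, the tube has not shifted and the bystanders are undisturbed, so I'll hand in.

```bash
python3 -c "
from cell import close_job
print(close_job())"
```

```text
the job is handed in; nothing more can be done
None
```

I laid the tube in the Vs with its flat end towards the sensor head and slid it along until it pressed on the nose. I held it there for 0.7 s; the force along the V at the wrist was about 5–6 N, of which roughly 1 N was sliding friction. I then let go, pushed the strap over by its back and pressed it level with about 10–12 N at the fingers. I handed the job in at about 22 s; it reported no verdict.

**Last checks**
- **Strap:** level within about 0.01 rad, top face at 96.5–98.3 mm against 98 mm expected. My first slope fit gave -0.09 rad, but it included the knob on top of the strap. Without the knob, both cameras read level.
- **Tube:** axis 0.4–1.2 mm from the V's line in y and 60.7–62.3 mm high. The two cameras differ by about 1–2 mm, which is their calibration limit. The tube had not shifted along the V since I let go.
- **Bystanders:** the beaker, hopper, jar, tin and brush showed no change between the first and last top images. I judged the scoop only by eye.

**Not measured:** I did not measure the nose and pad contact forces after release. I inferred them from the tube not having moved and the strap being level.

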